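# Feel along a test fixture's edge for the hidden release and hold it down

## Robot

A 6-joint arm with a two-finger parallel gripper is mounted at the origin on the work surface. World frame = base frame: x ahead of the robot, y to its left, z up, the work surface at z = 0. Lengths are in mm, angles in rad, forces in N, time in s.
With the tool pointing down it reaches from about 300 to 775 mm from the base axis. Payload 14.6 kg.
Tool frame: the origin (TCP) lies on the centre line of the jaws, within the pads' length; the fingertips stand manip.finger_overhang ahead of it and the grasp point (between the pads) lies 11 mm behind it (manip.finger_overhang is the distance from the TCP to the fingertips, in mm); y points along the fingers, x is the direction in which the jaws open and shut, and the axes are right-handed (so a half turn about y gives the same grasp; the last joint's range is limited). The gripper opens to 94 mm and grips with 3 to 60 N. Pads are 16 mm wide; open, the fingers measure 119 mm over their backs; the gripper's body (75 mm by 177 mm) begins 78 mm behind the grasp point.
Start: joints at [1.168, 0.3, 1.521, -0, 1.321, -0.067], TCP at [181.236, 519.272, 213.446] pointing down, gripper open.
Joint ranges: [-3.03, 3.03], [-0.79, 2.21], [0.23, 2.52], [-1.04, 4.18], [0, 3.07], [-2.55, 2.55]. Speed limits (rad/s): [2.22, 2.22, 2.57, 3.14, 3.14, 3.14].

## Interface

Orientations are given as [roll, pitch, yaw] about the fixed x, y, z axes, in that order (R = Rz(yaw) Ry(pitch) Rx(roll)).
In Python, from cell import monitor, viewer, ticket, manip gives the robot as it stands.
- The arm moves only by the shell command python3 -m jog 'ROWS' [FORCE]. ROWS is JSON, a list of rows, each an object of numbers: "grip": the finger opening in cm, from 0 to 9.4; "dx", "dy", "dz": the shift along the tool's x, y, z in cm; "spin": the turn about the tool's y in degrees. In form: [{"grip": .., "dx": .., "dy": .., "dz": .., "spin": ..}, ...]. A call has 1 to 20 rows; each row is the pose to reach, as a shift and turn from the pose commanded when the call began, along the tool's axes at that moment; what a row does not reach only later rows make up. A row lasts 1/8 s, in which the tool goes at most 62.5 mm and 10.7 degrees, less where a joint would pass 70% of its speed; a pose out of reach is approached as far as the arm can. A call with a gripper value outside its range is refused whole. The fingers move at their own pace and stop on an object; FORCE is the grip in N (left out, the last holds). Time passes only in rows, so rows that repeat a pose let the fingers close. It gives the time, the measured TCP pose, the force and the opening at its end, in the units of the state.
- monitor.read_state(): the state, without advancing time (a new reading comes with each control period).
- viewer.camera(name): name is "side" or "top"; returns a dict with "color" (480x640x3 uint8, red, green, blue), "vertical_fov" (degrees; the focal length in pixels is half the picture's height over the tangent of half this angle, whatever the lens; pixels are square), "cx", "cy" (the principal point, pixels), "rvec" (rotation vector, rad) and "tvec" (3), from world to camera coordinates, as OpenCV has them. Camera axes: x right, y down, z forward; pixel columns grow to the right and rows downward; lengths in mm; the calibration is good to about 2 mm. A picture is of the moment at which its call begins. There is no depth.
- ticket.sign_off(): hands the job in, once; it reports no verdict.
The state is a dict: "clock": time; "joints": joint angles; "qd": joint speeds; "effort": joint torques, N m; "eef_pos": TCP position; "eef_rot": TCP orientation; "wrist_force": force on the tool from outside, world axes, zero at the start; "moment": the same for the moment, N m; "finger_gap": finger opening in mm.
Only numpy, scipy, OpenCV 4.12 (cv2) and the standard library are available. Lean on these libraries where they do the work, as an engineer would, in place of code of your own. Each camera call takes 0.05 s, during which the arm holds its last target. There are 200 camera calls.

## Task

I need the board clamp on the grey test fixture held open so that I can take the circuit board out. Rest a fingertip lightly on the black front edge strip at its left end, slide it along the strip to the right until it drops into the notch hidden there, and press the spring release inside the notch fully down. Finish while still holding the release down with the fingertip, and do not grasp, lift or shift the board, the clamp or anything lying around.

Things in the scene. Friction and masses are not known exactly. Their poses are not given: they have to be found in the camera images.
- fixture: board test fixture, a grey box fixed to the bench, 240 deep (x) x 440 wide (y) x 70 mm high, flat deck on top. Origin: centre of its underside; x away from the robot, y to its left, z up; turned at most 0.25 rad. In a 42 mm wide step along the middle of its front (-x) top corner lies the black edge strip. The step is open to the front and above; the deck's side wall closes it behind.
- edge_left (a point): left (+y) end of the black edge strip, on its top, mid-width (axes as the fixture's). The strip is 39 mm wide, 240 mm long; its flat top is 60 mm above the bench, 10 mm below the deck. It is cushioned: it gives about 1 mm for each 5 N, 2 mm at most. Grey blocks as high as the deck close the step at both ends.
- edge_right (a point): right (-y) end of the edge strip, on its top, mid-width. One notch, 44 mm long along the strip and cut across its full width, has its centre 108 to 203 mm from the left end; where is not given and changes each time: feel for it (or look from above).
- release (a joint): travel in m of the release, a black bar 37 mm wide that runs under the strip and is bare only in the notch, as its floor, 10 mm below the strip's top: 0 up, 0.006 fully down. A spring lifts it: it starts to move at about 2 N, needs about 9 N at the bottom stop and comes up when let go. The clamp opens as it goes down.
- clamp: steel clamp bar on the deck at the far (+x) edge of the board, 130 mm long (y), 20 mm high, with two lips over the board's edge. Origin: centre of its underside, on the deck. It slides 9 mm away from the robot as the release goes down. Not to be touched.
- board: loose green circuit board, 100 x 150 x 3 mm with parts up to 12 mm high on it, lying on standoffs 8 mm above the fixture's deck. Origin: centre of its underside. To be left where it is.
- jar: bystander: small clear jar standing on the deck's right part, 38 mm across, 40 mm high. Origin: centre of its underside.
- cap: bystander: aluminium capacitor can standing on the deck's left part, 22 mm across, 32 mm high. Origin: centre of its underside.
- driver: bystander: screwdriver 170 mm long lying on the bench left of the fixture, along its own x.
- meter: bystander: green hand multimeter, 150 x 80 x 44 mm, lying on the bench right of the fixture. Origin: centre of its underside.
- pliers: bystander: pliers 145 mm long, 50 mm wide, 12 mm high, lying on the bench in front of the fixture's right half, along their own x.
- tray: bystander: black tray of spare boards, 100 x 150 x 28 mm, on the bench left of the fixture. Origin: centre of its underside.

How it is judged (in metres and radians):
On the way, in this order (a step that is already met when the one before it is completed fails the run):
1. a fingertip rests on the edge strip at its left end (fingers centred within 50 mm of that end) (contact force between the fingers and fixture above 0.3 N and y of the grasp point in the frame of edge_left between -0.05 and 0.005 m and value of joint release below 0.002 m and x of the grasp point in the frame of edge_left between -0.05 and 0.035 m and z of the grasp point in the frame of edge_left below 0.06 m), for 0.05 s.
2. the fingertip is on the strip's top farther along, before the notch (55 to 85 mm from the left end) (contact force between the fingers and fixture above 0.3 N and y of the grasp point in the frame of edge_left between -0.085 and -0.055 m and value of joint release below 0.002 m and x of the grasp point in the frame of edge_left between -0.05 and 0.035 m and z of the grasp point in the frame of edge_left below 0.06 m), for 0.05 s.
3. the release in the notch is pressed down (contact force between the fingers and fixture above 0.3 N and value of joint release above 0.0048 m and x of the grasp point in the frame of edge_left between -0.05 and 0.035 m and z of the grasp point in the frame of edge_left below 0.06 m), for 0.2 s.
At the end, for the whole second after the job is handed in: the release is held at least 4.8 mm down (of 6) by the fingers, in contact with more than 3 N at the edge strip, and board and bystanders are within 15 mm of where they were (all of step 3 and contact force between the fingers and fixture above 3 N and distance of each of board, jar, cap, driver, meter, pliers, tray from where it was at the start of the episode below 0.015 m); the arm keeps its last pose, push and grip.
It fails at once if the fingers press the fixture with more than 60 N (contact force between the fingers and fixture above 60 N).
It fails at once if the robot touches the clamp bar (contact force between any of the fingers, the arm and clamp above 1 N).
It fails at once if the board or a bystander is lifted, tipped over or shifted by more than 15 mm (distance of any of board, jar, cap, driver, meter, pliers, tray from where it was at the start of the episode above 0.015 m or angle between any of board, jar, cap, meter, tray's own z axis and vertical above 0.5 rad).
It also fails if it takes over 56 s, if anything falls off the work surface, if the arm or the gripper's body presses on something with over 40 N, if the wrist force passes 120 N, or if a joint passes its speed limit or range.

## Working session

There is one attempt and no reset: what is moved stays moved. The work goes in short steps, Python scripts to look and compute and a shell command to move; the robot and the scene stay as the last step left them, time stands still between calls to the robot, and variables do not carry over. Pictures are saved under pics/ and viewed, about 8 in all and at most 12, crops included, and the job is handed in when it is done.

```bash
mkdir -p pics; cat > h.py <<'E'
import numpy as np, cv2
from cell import monitor, viewer, ticket, manip
def cam(n,fn=None):
    c=viewer.camera(n)
    if fn: cv2.imwrite('pics/'+fn,c['color'][:,:,::-1])
    h=c['color'].shape[0]; f=h/2/np.tan(np.radians(c['vertical_fov'])/2)
    K=np.array([[f,0,c['cx']],[0,f,c['cy']],[0,0,1.]])
    R=cv2.Rodrigues(np.array(c['rvec'],float))[0]; t=np.array(c['tvec'],float).ravel()
    return c,K,R,t
def atz(K,R,t,u,v,z):
    d=R.T@np.linalg.inv(K)@[u,v,1]; o=-R.T@t
    return o+d*(z-o[2])/d[2]
def proj(K,R,t,p):
    q=K@(R@np.asarray(p,float)+t); return q[:2]/q[2]
E
python3 - <<'E'
from h import *
print(monitor.read_state()); print(manip.finger_overhang)
for n in('top','side'):
    c,K,R,t=cam(n,n+'0.png'); print(n,K,-R.T@t,{k:v for k,v in c.items() if k!='color'})
    np.savez(n+'.npz',K=K,R=R,t=t)
E
```

```text
{'clock': 0.0, 'joints': array([ 1.16837167e+00,  3.00488435e-01,  1.52159113e+00,  1.87026833e-05,
        1.32069423e+00, -6.65815920e-02]), 'qd': array([ 0.00155547,  0.00031046, -0.00013274, -0.00171611, -0.00065645,
        0.00038088]), 'effort': array([-2.26878648e-03, -5.31816351e+01, -3.52730978e+01,  7.06924126e-02,
        2.46304966e-02, -4.87463228e-05]), 'eef_pos': array([181.14896154, 519.04056381, 212.87256738]), 'eef_rot': array([-1.57069967e+00,  1.17731037e-03,  1.23494868e+00]), 'wrist_force': array([-0.30340276, -0.29866825, -0.04891119]), 'moment': array([ 0.00651303,  0.02399304, -0.00343925]), 'finger_gap': 93.9842026154077}
8.0
top [[448.92141963   0.         322.85344722]
 [  0.         448.92141963 242.43660857]
 [  0.           0.           1.        ]] [ 418.39009583   66.77238466 1038.36437758] {'vertical_fov': 56.25923198790123, 'cx': 322.85344721764363, 'cy': 242.43660857039524, 'rvec': array([ 2.16757432, -2.13360245,  0.12716126]), 'tvec': array([ 69.1007931 , 548.51950466, 975.73604918])}
side [[540.68501773   0.         321.98347669]
 [  0.         540.68501773 237.0487101 ]
 [  0.           0.           1.        ]] [ 108.3986249  -642.58105752  632.81305837] {'vertical_fov': 47.87108504243885, 'cx': 321.98347669125053, 'cy': 237.04871010045096, 'rvec': array([ 2.06543084, -0.61434718,  0.33958445]), 'tvec': array([-443.02406024,  277.9006126 ,  742.70719383])}
```

View pics/top0.png

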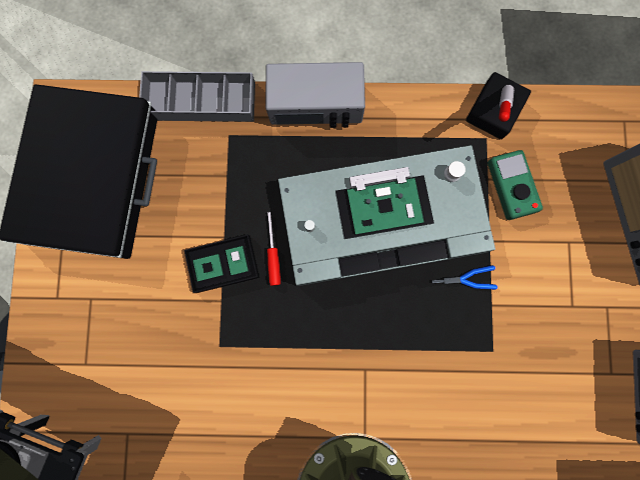

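View pics/side0.png

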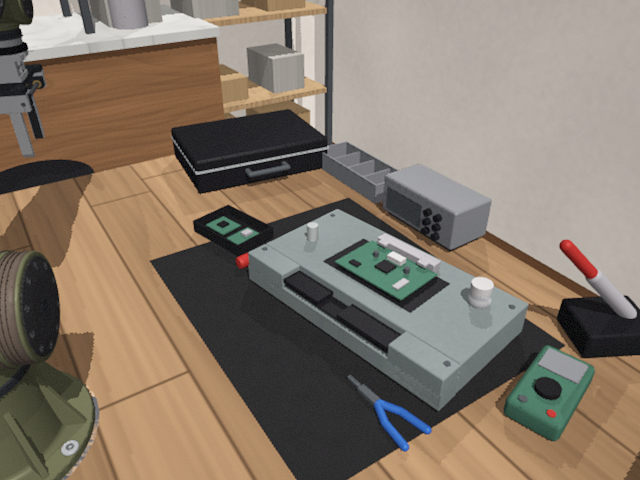

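The top view shows the fixture deck with corners near (279,178), (472,147), (493,249) and (296,284). The strip runs from (340,270) to (447,247), with a mark near (397,258). The side view shows the strip from (290,278) to (395,345), with the notch near (337,307). I'll enlarge both views.

```bash
python3 - <<'E'
import cv2,numpy as np
a=cv2.imread('pics/top0.png')[225:290,330:460]; b=cv2.imread('pics/side0.png')[260:360,270:410]
def up(x,w): 
    y=cv2.resize(x,None,fx=w,fy=w,interpolation=cv2.INTER_CUBIC); return np.clip(y.astype(float)*1.8+10,0,255).astype('uint8')
cv2.imwrite('pics/top_c.png',up(a,6)); cv2.imwrite('pics/side_c.png',up(b,5))
E
```

```text
(no output)
```

View pics/top_c.png

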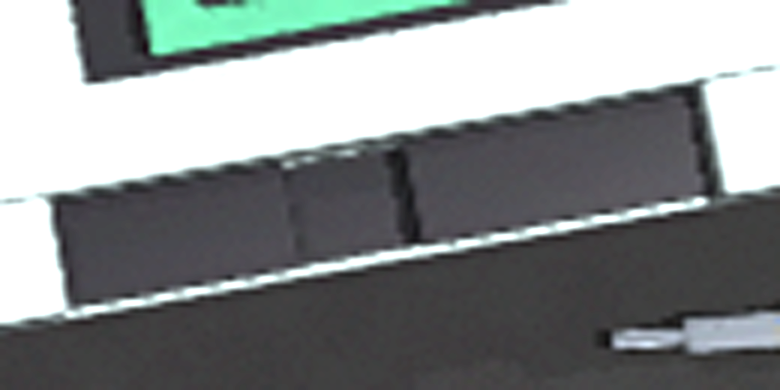

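View pics/side_c.png

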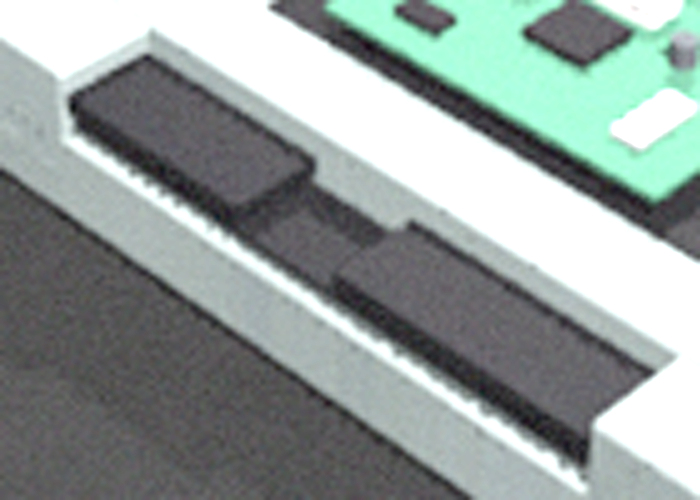

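The crops show the strip's left end at about (52,200)/(70,308) in the top crop. The notch top edges are at about 285–297 and 410–418 px, and the right end is at about 705. The side crop shows the matching corners, so I'll triangulate them.

```bash
python3 - <<'E'
import numpy as np,cv2
from h import atz
T=np.load('top.npz');S=np.load('side.npz')
P=lambda c:c['K']@np.c_[c['R'],c['t']]
top=np.array([(52,200),(70,308),(285,163),(297,252+10),(405,145),(418,240)],float)/6+[330,225]
sd=np.array([(152,55),(75,100),(315,160),(235,210),(410,225),(335,275)],float)/5+[270,260]
X=cv2.triangulatePoints(P(T),P(S),top.T,sd.T); X=(X[:3]/X[3]).T
for n,x,a,b in zip(['Lb','Lf','NLb','NLf','NRb','NRf'],X,top,sd):
    print(n,x.round(1),atz(T['K'],T['R'],T['t'],*a,60).round(1)[:2],atz(S['K'],S['R'],S['t'],*b,60).round(1)[:2])
for nm,p in [('Rb',(702,85)),('Rf',(716,197))]:
    print(nm,atz(T['K'],T['R'],T['t'],p[0]/6+330,p[1]/6+225,60).round(1))
c=[atz(T['K'],T['R'],T['t'],*p,70)[:2] for p in [(279,178),(472,147),(493,249),(296,284)]]
c=np.array(c);print(c.round(1),[np.linalg.norm(c[i]-c[i-1]).round(1) for i in range(4)])
for p in [(448,176-0)]: print('jar',atz(T['K'],T['R'],T['t'],456,176,70)[:2])
print('pliers',[atz(T['K'],T['R'],T['t'],*p,6)[:2].round() for p in[(432,281),(495,268),(495,288)]])
E
```

```text
Lb [510.   42.2  57.6] [509.7  42.3] [508.4  39.3]
Lf [472.2  34.5  57.5] [470.5  35.3] [471.8  31.1]
NLb [524.3 -42.4  59.2] [524.6 -42.5] [523.4 -43.1]
NLf [488.5 -47.2  56.5] [488.5 -46.9] [486.1 -50.8]
NRb [532.1 -86.6  57.6] [531.8 -86.2] [530.3 -88.9]
NRf [498.  -91.7  55.6] [497.2 -90.8] [495.3 -96.1]
Rb [ 555.6 -194.8   60. ]
Rf [ 514.5 -199.1   60. ]
[[ 685.5  177. ]
 [ 762.5 -251.6]
 [ 534.2 -291. ]
 [ 451.9  133.6]] [np.float64(237.6), np.float64(435.4), np.float64(231.6), np.float64(432.5)]
jar [ 695.5039285  -214.59836442]
pliers [array([ 466., -173.]), array([ 498., -318.]), array([ 452., -316.])]
```

The strip runs from about (490.5, 38.5) along (0.184, -0.983), so yaw is about 0.185. The notch spans about 85–129 mm from the left end, with its centre at about 107. I'll close the fingers, turn the jaws along the strip, and go above the point 25 mm from the left end.

```bash
python3 -m jog '[{"grip":0,"dx":-3.7,"dy":0,"dz":-4.6,"spin":-3},{"grip":0,"dx":-7.5,"dy":0,"dz":-9.3,"spin":-6},{"grip":0,"dx":-11.2,"dy":0,"dz":-13.9,"spin":-9},{"grip":0,"dx":-14.9,"dy":0,"dz":-18.5,"spin":-12},{"grip":0,"dx":-18.7,"dy":0,"dz":-23.1,"spin":-15},{"grip":0,"dx":-22.4,"dy":0,"dz":-27.8,"spin":-18},{"grip":0,"dx":-26.1,"dy":0,"dz":-32.4,"spin":-21},{"grip":0,"dx":-29.9,"dy":0,"dz":-37,"spin":-24},{"grip":0,"dx":-33.6,"dy":0,"dz":-41.7,"spin":-27},{"grip":0,"dx":-37.3,"dy":0,"dz":-46.3,"spin":-29.8},{"grip":0,"dx":-37.3,"dy":0,"dz":-46.3,"spin":-29.8},{"grip":0,"dx":-37.3,"dy":0,"dz":-46.3,"spin":-29.8},{"grip":0,"dx":-37.3,"dy":0,"dz":-46.3,"spin":-29.8},{"grip":0,"dx":-37.3,"dy":0,"dz":-46.3,"spin":-29.8},{"grip":0,"dx":-37.3,"dy":0,"dz":-46.3,"spin":-29.8},{"grip":0,"dx":-37.3,"dy":0,"dz":-46.3,"spin":-29.8}]' 20
```

```text
clock: 2.1
eef_pos: [495.4, 14.8, 213.5]
eef_rot: [-1.571, 0.0, 1.755]
wrist_force: [0.4, 0.3, 0.1]
finger_gap: 0.2
```

```bash
python3 -m jog '[{"grip":0,"dy":4},{"grip":0,"dy":8},{"grip":0,"dy":11},{"grip":0,"dy":13},{"grip":0,"dy":13},{"grip":0,"dy":13},{"grip":0,"dy":13}]' && python3 - <<'E'
from h import *
a,*_=cam('top'); b,*_=cam('side')
up=lambda x,f:np.clip(cv2.resize(x[:,:,::-1],None,fx=f,fy=f,interpolation=cv2.INTER_CUBIC).astype(float)*1.5,0,255).astype('uint8')
cv2.imwrite('pics/c2.png',np.vstack([up(a['color'][200:300,300:460],5)[:300],up(b['color'][240:340,250:410],5)[:300]]) if 0 else up(b['color'][230:350,260:420],5))
print(monitor.read_state()['eef_pos'])
E
```

```text
validation failed for argument at $[0]...
```

The rows need every field.

```bash
python3 -m jog '[{"grip":0,"dx":0,"dy":4,"dz":0,"spin":0},{"grip":0,"dx":0,"dy":8,"dz":0,"spin":0},{"grip":0,"dx":0,"dy":11,"dz":0,"spin":0},{"grip":0,"dx":0,"dy":13,"dz":0,"spin":0},{"grip":0,"dx":0,"dy":13,"dz":0,"spin":0},{"grip":0,"dx":0,"dy":13,"dz":0,"spin":0},{"grip":0,"dx":0,"dy":13,"dz":0,"spin":0}]' 20 && python3 - <<'E'
from h import *
b,*_=cam('side')
up=lambda x,f:np.clip(cv2.resize(x[:,:,::-1],None,fx=f,fy=f,interpolation=cv2.INTER_CUBIC).astype(float)*1.5,0,255).astype('uint8')
cv2.imwrite('pics/c2.png',up(b['color'][230:350,260:420],5))
E
```

```text
clock: 2.98
eef_pos: [496.0, 14.5, 84.4]
eef_rot: [-1.572, 0.0, 1.755]
wrist_force: [-0.4, -0.1, 0.2]
finger_gap: 0.5
```

View pics/c2.png

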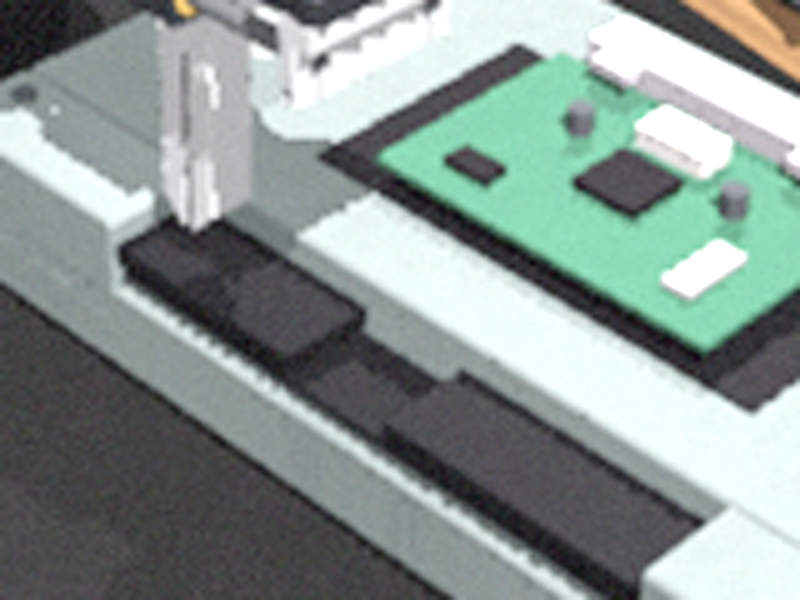

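The fingertips (crop 190,225) hang over the strip near its left end, as intended. Next I lower gently.

```bash
python3 -m jog '[{"grip":0,"dx":0,"dy":0.7,"dz":0,"spin":0},{"grip":0,"dx":0,"dy":1.3,"dz":0,"spin":0},{"grip":0,"dx":0,"dy":1.5,"dz":0,"spin":0},{"grip":0,"dx":0,"dy":1.5,"dz":0,"spin":0},{"grip":0,"dx":0,"dy":1.5,"dz":0,"spin":0}]'; python3 -m jog '[{"grip":0,"dx":0,"dy":0.05,"dz":0,"spin":0},{"grip":0,"dx":0,"dy":0.1,"dz":0,"spin":0},{"grip":0,"dx":0,"dy":0.1,"dz":0,"spin":0}]'
```

```text
clock: 3.65
eef_pos: [495.6, 14.5, 68.5]
eef_rot: [-1.571, 0.0, 1.755]
wrist_force: [-0.1, 0.1, -0.6]
finger_gap: 0.5
clock: 4.03
eef_pos: [495.6, 14.5, 67.7]
eef_rot: [-1.571, 0.0, 1.755]
wrist_force: [0.1, -0.4, 4.5]
finger_gap: 0.3
```

Contact at 4.5 N, 25 mm from the left end. Now I slide to about 69 mm.

```bash
python3 -m jog '[{"grip":0,"dx":-0.4,"dy":0,"dz":0,"spin":0},{"grip":0,"dx":-0.8,"dy":0,"dz":0,"spin":0},{"grip":0,"dx":-1.2,"dy":0,"dz":0,"spin":0},{"grip":0,"dx":-1.6,"dy":0,"dz":0,"spin":0},{"grip":0,"dx":-2.0,"dy":0,"dz":0,"spin":0},{"grip":0,"dx":-2.0,"dy":0,"dz":0,"spin":0}]'; python3 -m jog '[{"grip":0,"dx":-0.4,"dy":0,"dz":0,"spin":0},{"grip":0,"dx":-0.8,"dy":0,"dz":0,"spin":0},{"grip":0,"dx":-1.2,"dy":0,"dz":0,"spin":0},{"grip":0,"dx":-1.6,"dy":0,"dz":0,"spin":0},{"grip":0,"dx":-2.0,"dy":0,"dz":0,"spin":0},{"grip":0,"dx":-2.4,"dy":0,"dz":0,"spin":0},{"grip":0,"dx":-2.4,"dy":0,"dz":0,"spin":0},{"grip":0,"dx":-2.4,"dy":0,"dz":0,"spin":0}]'
```

```text
clock: 4.78
eef_pos: [499.3, -5.7, 67.5]
eef_rot: [-1.571, 0.001, 1.755]
wrist_force: [-0.1, -1.5, 3.7]
finger_gap: 0.5
clock: 5.78
eef_pos: [503.6, -29.2, 67.5]
eef_rot: [-1.571, 0.001, 1.755]
wrist_force: [0.8, -2.5, 4.0]
finger_gap: 0.4
```

```bash
python3 -m jog '[{"grip":0,"dx":-0.4,"dy":0,"dz":0,"spin":0},{"grip":0,"dx":-0.8,"dy":0,"dz":0,"spin":0},{"grip":0,"dx":-1.2,"dy":0,"dz":0,"spin":0},{"grip":0,"dx":-1.6,"dy":0,"dz":0,"spin":0},{"grip":0,"dx":-2.0,"dy":0,"dz":0,"spin":0},{"grip":0,"dx":-2.3,"dy":0,"dz":0,"spin":0},{"grip":0,"dx":-2.3,"dy":0,"dz":0,"spin":0}]'; for i in 1 2 3 4; do python3 -m jog '[{"grip":0,"dx":-0.2,"dy":0,"dz":0,"spin":0},{"grip":0,"dx":-0.4,"dy":0,"dz":0,"spin":0},{"grip":0,"dx":-0.4,"dy":0,"dz":0,"spin":0}]' | egrep 'pos|force'; done
```

```text
clock: 6.65
eef_pos: [507.6, -51.7, 67.2]
eef_rot: [-1.57, 0.0, 1.755]
wrist_force: [-0.7, 0.1, -0.4]
finger_gap: 0.3
eef_pos: [508.5, -55.4, 67.4]
wrist_force: [0.4, 0.3, 0.1]
eef_pos: [509.2, -59.3, 67.4]
wrist_force: [-0.6, -0.4, 0.7]
eef_pos: [510.0, -63.3, 67.4]
wrist_force: [0.1, 0.4, 0.2]
eef_pos: [510.7, -67.2, 67.4]
wrist_force: [-0.1, -0.7, 0.4]
```

Contact was lost over the notch, and the arm is now at 107.6 mm, the notch's seen centre. I'll lower 10 mm to the release, then press.

```bash
python3 -m jog '[{"grip":0,"dx":0,"dy":0.3,"dz":0,"spin":0},{"grip":0,"dx":0,"dy":0.6,"dz":0,"spin":0},{"grip":0,"dx":0,"dy":0.9,"dz":0,"spin":0},{"grip":0,"dx":0,"dy":1.0,"dz":0,"spin":0},{"grip":0,"dx":0,"dy":1.0,"dz":0,"spin":0}]'; python3 -m jog '[{"grip":0,"dx":0,"dy":0.15,"dz":0,"spin":0},{"grip":0,"dx":0,"dy":0.3,"dz":0,"spin":0},{"grip":0,"dx":0,"dy":0.3,"dz":0,"spin":0}]'; python3 -m jog '[{"grip":0,"dx":0,"dy":0.1,"dz":0,"spin":0},{"grip":0,"dx":0,"dy":0.2,"dz":0,"spin":0},{"grip":0,"dx":0,"dy":0.2,"dz":0,"spin":0}]'
```

```text
clock: 8.78
eef_pos: [510.6, -67.0, 57.5]
eef_rot: [-1.571, -0.0, 1.755]
wrist_force: [-0.5, 1.1, 2.7]
finger_gap: 0.4
clock: 9.15
eef_pos: [510.7, -67.0, 54.5]
eef_rot: [-1.571, -0.0, 1.755]
wrist_force: [-3.1, 1.1, 5.6]
finger_gap: 0.8
clock: 9.52
eef_pos: [510.7, -67.0, 52.7]
eef_rot: [-1.571, 0.0, 1.755]
wrist_force: [-3.5, 1.3, 7.8]
finger_gap: 0.4
```

```bash
for i in 1 2 3; do python3 -m jog '[{"grip":0,"dx":0,"dy":0.05,"dz":0,"spin":0},{"grip":0,"dx":0,"dy":0.05,"dz":0,"spin":0}]'| egrep 'pos|force'; done
```

```text
eef_pos: [510.7, -67.0, 52.3]
wrist_force: [-2.5, 1.6, 7.6]
eef_pos: [510.8, -67.0, 52.1]
wrist_force: [-5.8, 1.9, 13.4]
eef_pos: [510.8, -67.0, 52.0]
wrist_force: [-7.9, 1.9, 18.4]
```

It's at the bottom stop: force rises about 5 N per 0.5 mm while the height stays put. I'll check in the pictures.

```bash
python3 -m jog '[{"grip":0,"dx":0,"dy":0,"dz":0,"spin":0},{"grip":0,"dx":0,"dy":0,"dz":0,"spin":0},{"grip":0,"dx":0,"dy":0,"dz":0,"spin":0},{"grip":0,"dx":0,"dy":0,"dz":0,"spin":0}]'; python3 - <<'E'
from h import *
b,*_=cam('side'); old=cv2.imread('pics/side0.png')
up=lambda x:cv2.resize(x,None,fx=2.5,fy=2.5,interpolation=cv2.INTER_CUBIC)
s=np.s_[210:460,190:350+160]
cv2.imwrite('pics/fin.png',np.vstack([cv2.resize(x[220:340,260:520],None,fx=3,fy=2.5*0+2.5) for x in (old,b['color'][:,:,::-1])])[:600])
E
```

```text
clock: 10.78
eef_pos: [510.8, -67.1, 52.1]
eef_rot: [-1.571, 0.0, 1.755]
wrist_force: [-7.6, 1.7, 18.7]
finger_gap: 0.4
```

View pics/fin.png

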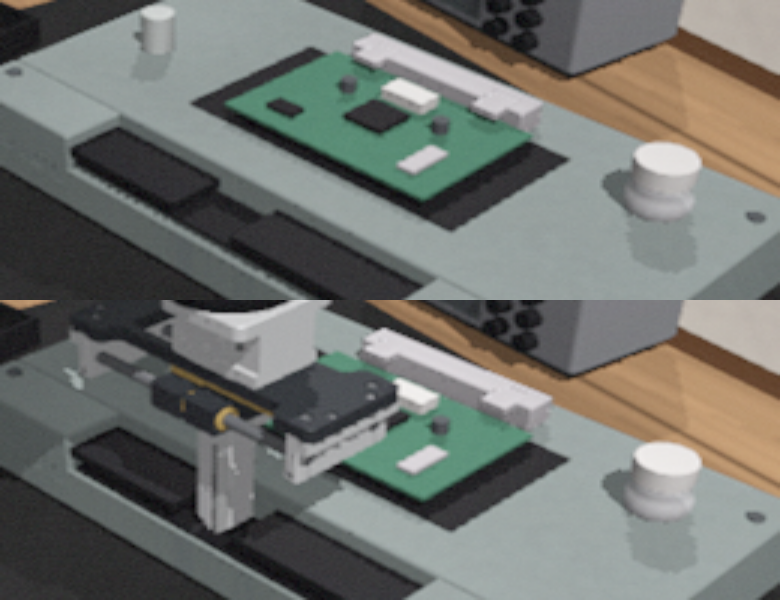

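The lower half (now) shows the fingertips in the notch at (225,525). The clamp has moved away from the board: its right end went from (540,105) to (550,400), i.e. (550,100) in the upper half. The board and jar have not moved. I'm handing in.

```bash
python3 -c "
from cell import ticket; print(ticket.sign_off())"
```

```text
the job is handed in; nothing more can be done
None
```

The release is pressed fully down and the clamp is held open, so you can take the board out. I handed the job in with the fingertip still pressing; the sign-off gives no verdict.

- **Slide:** I rested the closed fingertips on the strip about 25 mm from its left end at about 4.5 N. I then slid them right at about 4 N until contact was lost at the notch, and stopped at its centre, about 108 mm along.
- **Press:** From first contact inside the notch I pressed down to the stop. The tool height stayed at 52 mm while the force rose to 18.7 N and held steady there for half a second.
- **Last picture:** The clamp bar has moved away from the board, and the board and jar look unmoved. I didn't check the capacitor, screwdriver, multimeter, pliers or tray again at the end. The capacitor is hidden behind the gripper in that picture.
- **Side force:** There was also a side force of about 8 N towards the robot at the end. The likely cause is friction or light contact with the step's back wall; I didn't look into it further.
- **Notch edge:** Contact was lost a few millimetres earlier than the notch position seen by the cameras predicted.

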